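# Tuck the edge trim under the lapped shingle of a test deck and hold it pressed flat

### The job

Fit the aluminium edge trim to the little roof test deck: pick it up by its rib, slide its flange in under the lapped red shingle from the eaves, without lifting the shingle, until the trim's drip leg butts against the edge of the board all along, with the whole trim inside the width of the deck. Then press the trim down flat on the felt, as one does while the lap adhesive grabs, and finish while still holding it pressed down with the gripper: do not let go. Leave the other things on the bench and the deck where they are.

Things in the scene. Friction and masses are not known exactly. Their poses are not given: they have to be found in the camera images.
- deck: Roof test deck, fixed, level: plywood 250 x 300 x 18 mm on battens (these begin 40 mm behind its front edge), covered with grey felt whose top is 47 mm above the bench. Origin: at bench level below the middle of the eaves edge (the plywood's front edge face is the plane x = 0). x points upslope, the way the trim is pushed; y along the eaves, deck from -150 to 150 mm; z up.
- underlay: The 2 mm grey felt glued on the plywood. Origin on its underside, 45 mm above the bench; x, y and axes as deck; its front edge is 3 mm behind the plywood's. The flange is pressed onto it. A fixed upper course of shingles covers the deck from x = 145 mm, its top 62 mm above the bench.
- eaves (a point): Point on the deck: middle of the eaves edge, x = 0, at the height of the felt's top. Axes as deck.
- lap (a point): Point on the felt below the middle of the lapped shingle's lower edge, 45 mm upslope of the eaves (bare felt up to there). Axes as deck. From here a slot runs in between felt and shingle: 5 mm high, open along the whole front, 50 mm deep (then the starter course fills it).
- shingle (a joint): Lift of the lapped red-brown shingle (300 mm wide, 5 mm thick, underside 52 mm above the bench), rad: 0 flat, grows as its lower edge is prised up. Nailed (hinged) 115 mm upslope of that edge; weight and a weak spring pull it down: about 3 N at the lower edge starts to lift it, 0.05 rad is about 6 mm there.
- trim: Loose rigid aluminium roof-edge trim, 220 mm long along its y, about 0.19 kg. x points across it to the tuck edge, z up; origin under the middle of the rib, level with the flange's underside. Flange: 3 mm thick, to the tuck edge at x = 75 mm. Rib to grip: x -6 to 6 mm, whole length, top at z = 26 mm. Drip leg: x -6 to -3 mm, hangs down to z = -20 mm, inner face at x = -3 mm.
- rib_top (a point): Middle of the top of the trim's rib (trim frame 0, 0, 26 mm), axes as trim. Home on the deck, the trim's origin is at deck x = 3 mm, z = 47 mm, x axes agreeing: the tuck edge is then 33 mm in under the shingle and 36 mm of bare flange lies between rib and shingle, room for a finger.
- tuck_a (a point): Corner of the trim's tuck edge at its +y end, mid thickness (trim frame 75, 110, 1.5 mm).
- tuck_b (a point): Corner of the trim's tuck edge at its -y end, mid thickness (trim frame 75, -110, 1.5 mm).
- block: Fixed wooden block 70 x 190 x 30 mm; at the start the trim's flange lies flat on its top, its drip leg hanging over the block's -x edge, both faces of the rib free to grip. Origin: centre of its underside.
- level: Blue pocket spirit level 130 x 25 x 22 mm lying loose on the deck's upper course, along the eaves. Leave alone. Origin: centre of underside.
- jug: Translucent plastic measuring jug, 116 mm across, 150 mm high, handle on its side. Leave alone. Origin: centre of underside.
- wash_bottle: Grey wash bottle with a bent spout, 68 mm across, 200 mm high. Leave alone. Origin: centre of underside.
- sponge: Yellow sponge 75 x 110 x 45 mm. Leave alone. Origin: centre of underside.
- seam_roller: Seam roller, 32 mm rubber wheel on a wooden handle, 160 mm long, lying on the bench. Leave alone. Origin: below the wheel's centre; the handle runs to its -x.
- sealant_can: Sealant can, 90 mm across, 120 mm high. Leave alone. Origin: centre of underside.
- brush: Brush lying on the bench, 200 mm long, bristles to its +x. Leave alone. Origin: below its middle.
Mind the look-alikes: they are no part of the job. What is shaped like the trim but blue is not meant.

How it is judged:
By the outcome, as a careful person would: the job done as asked, in the order asked, and still so for the second after the job is handed in, while the arm keeps its last pose, push and grip.
It also fails if it takes over 42 s, if anything falls off the work surface, if the arm or the gripper's body presses on something with over 40 N, if the wrist force passes 120 N, or if a joint passes its speed limit or range.

### The arm

A 7-joint arm with a two-finger parallel gripper is mounted at the origin on the work surface. World frame = base frame: x ahead of the robot, y to its left, z up, the work surface at z = 0. Lengths are in mm, angles in rad, forces in N, time in s.
With the tool pointing down it reaches from about 400 to 925 mm from the base axis. Payload 4.1 kg.
Tool frame: the origin (TCP) lies on the mounting face of the last link; the fingertips stand 173 mm ahead of it and the grasp point (between the pads) lies 155 mm ahead of it; z points along the fingers, y is the line along which they close (so a half turn about z gives the same grasp; the last joint's range is limited). The gripper opens to 85 mm and grips with 20 to 120 N. Pads are 22 mm wide; open, the fingers measure 114 mm over their backs; the gripper's body (76 mm by 85 mm) begins 54 mm behind the grasp point. The pads swing forward as they close: fully open they stand 13 mm farther back than shut.
Start: joints at [-0.099, 0.398, 0.045, 1.537, -0.019, 1.207, -0.051], TCP at [650.014, 0.032, 404.747] pointing down, gripper open.
Joint ranges: [-2.82, 2.82], [-0.49, 2.23], [-1.37, 1.46], [0, 2.46], [-1.36, 4.5], [0.23, 2], [-2.94, 2.94]. Speed limits (rad/s): [2.57, 2.57, 3.14, 3.14, 3.14, 3.14, 3.14].

### API

Orientations are given as [roll, pitch, yaw] about the fixed x, y, z axes, in that order (R = Rz(yaw) Ry(pitch) Rx(roll)).
In Python, from cell import arm gives the robot as it stands.
- The arm moves only by the shell command python3 -m crank 'ROWS' [FORCE]. ROWS is JSON, a list of rows, each a list of 7 numbers: the shift along the world's x, y, z in units of 30 mm (1.0 is 30 mm), then the turn, a rotation vector about the world's x, y, z in units of 5 degrees (1.0 is 5 degrees), then the opening, from 0 (shut) to 1 (fully open). A call has 1 to 12 rows; each row is the pose to reach, as a shift and turn from the pose commanded when the call began; what a row does not reach only later rows make up. A row lasts 1/12 s, in which the tool goes at most 41.7 mm and 7.16 degrees, less where a joint would pass 70% of its speed; a pose out of reach is approached as far as the arm can. A call with a gripper value outside its range is refused whole. The fingers move at their own pace and stop on an object; FORCE is the grip in N (left out, the last holds). Time passes only in rows, so rows that repeat a pose let the fingers close. It gives the time, the measured TCP pose, the force, the opening and the grip force at its end, in the units of the state.
- arm.observe(): the state, without advancing time (a new reading comes with each control period).
- arm.get_image(name): name is "scene" or "side" or "wrist"; returns the picture (420x560x3 uint8, blue, green, red); there is no depth.
- arm.calibration(name): a dict with "camera_matrix" (3x3 intrinsics, pixels), "origin" and "orientation" of the camera in the world; the wrist camera has in their place "tool_from_camera" (4x4, takes a point from camera to tool coordinates, whose origin is the TCP and whose axes are the flange's). Camera axes: x right, y up, looking along -z (the intrinsics and any distortion apply to the point x, -y, -z); pixel columns grow to the right and rows downward; lengths in mm; the calibration is good to about 2 mm. A picture is of the moment at which its call begins: read the wrist's pose just before it. calibration takes no time and is no camera call.
- arm.job_done(): hands the job in; it is judged then, once.
Trained networks look in the newest picture that a camera, given by its name, has taken for a name from the list of things; names that differ only in an ending like _2 or _b are one class to them, and where a whole thing is asked for, a point or a joint stands for the part that bears it (a point fixed in the world has none). Each returns a list of dicts, best first, with "p" (0 to 1); they miss things now and then, are a little off and sometimes report something else, mostly with a low value. They report only what shows in the picture. A call takes as long as a camera call. They do not tell look-alikes from the thing itself.
- arm.cut_out(camera, label): "mask" (420x560 bool, what is visible of it).
- arm.tip_of(camera, label): "centre" ([x, y, z] in mm, in the coordinates of the camera as it stood for that picture, good to about 4 mm: a listed point, or the origin of a listed thing).
The state is a dict: "clock": time; "joint_pos": joint angles; "qvel": joint speeds; "tau": joint torques, N m; "ee_pos": TCP position; "eef_rot": TCP orientation; "contact_force": force on the tool from outside, world axes, zero at the start; "ft_torque": the same for the moment, N m; "finger_gap": finger opening in mm; "gripper_force": force on a finger pad.
Only numpy, scipy, OpenCV 4.12 (cv2) and the standard library are available. Lean on these libraries where they do the work, as an engineer would, in place of code of your own. Each camera call takes 0.05 s, during which the arm holds its last target. There are 200 camera calls.

## Working session

There is one attempt and no reset: what is moved stays moved. The work goes in short steps, Python scripts to look and compute and a shell command to move; the robot and the scene stay as the last step left them, time stands still between calls to the robot, and variables do not carry over. Pictures are saved under pics/ and viewed, at most 10 in all, crops included, and the job is handed in when it is done.

```bash
mkdir -p pics; cat > h.py <<'E'
import numpy as np,cv2
from cell import arm
from scipy.spatial.transform import Rotation as R
def cam(name):
    c=arm.calibration(name);K=np.array(c["camera_matrix"])
    if "tool_from_camera" in c:
        s=arm.observe();T=np.eye(4);T[:3,:3]=R.from_euler('xyz',s["eef_rot"]).as_matrix();T[:3,3]=s["ee_pos"]
        M=T@np.array(c["tool_from_camera"])
        return K,M[:3,:3],M[:3,3]
    o=np.array(c["orientation"])
    Rm=o if o.shape==(3,3) else R.from_euler('xyz',o).as_matrix()
    return K,Rm,np.array(c["origin"])
def world(name,p):
    K,Rm,o=cam(name);return Rm@np.array(p)+o
def onplane(name,uv,z):
    K,Rm,o=cam(name);d=np.linalg.inv(K)@np.array([uv[0],uv[1],1.]);d=Rm@np.array([d[0],-d[1],-d[2]])
    return o+d*(z-o[2])/d[2]
def proj(name,P):
    K,Rm,o=cam(name);p=Rm.T@(np.array(P)-o);q=K@np.array([p[0],-p[1],-p[2]]);return q[:2]/q[2]
E
python3 - <<'E'
from h import *
np.set_printoptions(precision=1,suppress=True)
print(arm.calibration("scene"),arm.calibration("wrist"))
ims=[]
for n in ["scene","side","wrist"]:
    im=arm.get_image(n);cv2.imwrite(f"pics/{n}0.png",im)
    for l in ["trim","rib_top","tuck_a","lap","eaves","deck","block"]:
        for d in arm.tip_of(n,l)[:3]: w=world(n,d["centre"]);print(n,l,round(d["p"],2),w,proj(n,w))
E
```

```text
{'camera_matrix': array([[404.8,   0. , 273. ],
       [  0. , 404.8, 211.8],
       [  0. ,   0. ,   1. ]]), 'origin': array([1192.1, -205.8, 1169. ]), 'orientation': array([ 0.6, -0. ,  1.3])} {'camera_matrix': array([[312.4,   0. , 281.4],
       [  0. , 312.4, 207.5],
       [  0. ,   0. ,   1. ]]), 'tool_from_camera': array([[-0. ,  0.9,  0.3, 84. ],
       [ 1. ,  0. ,  0. ,  0.3],
       [ 0. ,  0.3, -0.9, 31.3],
       [ 0. ,  0. ,  0. ,  1. ]])}
scene trim 0.72 [ 205.7 -310.8   26.8] [177.4 171.3]
scene trim 0.63 [ 487.7 -281.9   24.4] [196.8 235.3]
scene rib_top 0.9 [ 488.7 -282.7   54. ] [195.2 231. ]
scene rib_top 0.76 [ 199.8 -323.3   -0.9] [175.2 175.5]
scene tuck_a 0.65 [ 335.  -305.    -2.7] [185.1 204.1]
scene tuck_a 0.6 [ 380.9 -210.    33.3] [212.8 203.2]
scene tuck_a 0.56 [ 598.7 -206.1   32.1] [225.8 258.7]
scene lap 0.91 [569.3 148.8  46.4] [331.1 224.7]
scene lap 0.73 [ 590.  -502.1   -3.3] [132.6 282.6]
scene eaves 0.63 [570.  102.2  49. ] [317.5 227.5]
scene eaves 0.48 [ 599.6 -204.9   32.8] [226.2 258.8]
scene deck 0.68 [571.6 105.6  -2.8] [317.2 235.7]
side
[... 235 characters left out ...]
-200.5   29.6] [292.1 168.6]
side tuck_a 0.76 [ 143.4 -193.1   -2.2] [421.2 246.3]
side tuck_a 0.73 [ 379.4 -209.9   30.6] [351.7 196.2]
side lap 0.72 [563.5 151.5  47.3] [215.8 229.8]
side lap 0.17 [589.8 482.2   0.2] [102.5 317.3]
side eaves 0.71 [567.4 108.7  43.4] [226.9 221.5]
side deck 0.94 [568.7 109.1   1.4] [227.8 232.3]
side block 0.71 [ 501.3 -238.6   -1.6] [323.1 183. ]
side block 0.26 [ 747.3 -277.8   -2.9] [272.9 149.1]
wrist trim 0.41 [568.4 109.   43.7] [197.3  72.9]
wrist tuck_a 0.68 [ 598.  -205.4   26.6] [243.  326.4]
wrist tuck_a 0.58 [ 377.8 -203.9   31.7] [ 77.6 328.2]
wrist lap 0.41 [ 500.1 -241.8    0.9] [179.4 334.8]
wrist eaves 0.58 [569.7 107.6  49.2] [197.3  74. ]
```

```bash
python3 -c "
import cv2,numpy as np
a=[cv2.imread(f'pics/{n}0.png') for n in ['scene','side']]
cv2.imwrite('pics/a.png',cv2.resize(np.vstack([a[0],a[1]]),(400,600)))"
```

```text
(no output)
```

View pics/scene0.png

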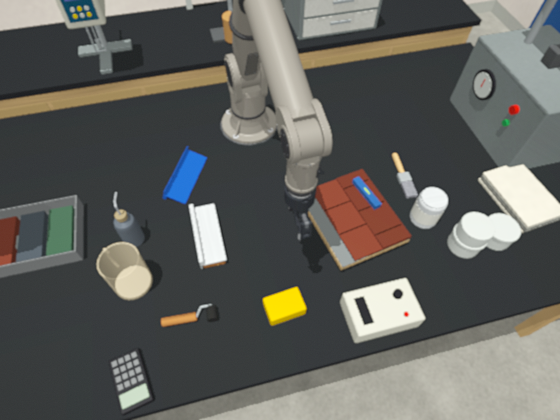

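View pics/side0.png

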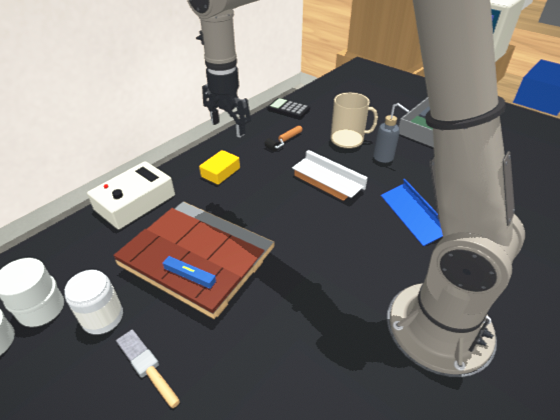

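Scene view: two things could be taken for the trim. One is the silver trim on its block at (207,235), and the other is the blue look-alike at (185,175). The description says aluminium, so I choose the one at (207,235). The deck is at (358,220), with its bare grey felt eaves facing the trim. I'll check the choice in a close crop.

```bash
python3 - <<'E'
from h import *
im=cv2.imread("pics/scene0.png")[140:280,140:280];cv2.imwrite("pics/crop0.png",cv2.resize(im,None,fx=4,fy=4,interpolation=cv2.INTER_CUBIC))
s=arm.observe();print(s)
E
```

```text
{'clock': 1.2, 'joint_pos': array([-0.09903936,  0.39840977,  0.04508774,  1.53658934, -0.01871861,
        1.20688179, -0.05068437]), 'qvel': array([-0.0025138 ,  0.00054387, -0.00039985, -0.00106934,  0.00011763,
       -0.00016236, -0.00133171]), 'tau': array([ 1.14095656e-03, -4.75022829e+01,  1.36351269e+00, -2.54515582e+01,
        1.15510877e-02,  9.76645497e-04, -1.88679297e-05]), 'ee_pos': array([6.50021322e+02, 6.78010754e-02, 4.04744883e+02]), 'eef_rot': array([ 3.14145974e+00, -1.33568907e-05,  1.57092969e+00]), 'contact_force': array([-0.20083708, -0.17782459,  1.0838519 ]), 'ft_torque': array([-0.04417343,  0.00593081,  0.02092851]), 'gripper_force': 0.0, 'finger_gap': 85.27048994725715}
```

View pics/crop0.png

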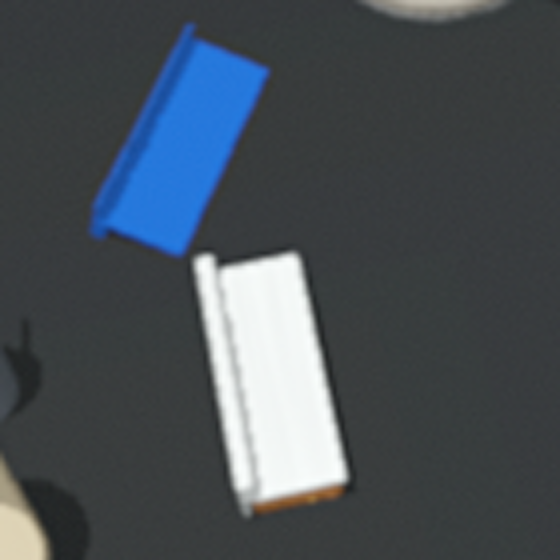

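The crop confirms it: the silver trim on the wooden block has its rib on the left (crop (220,370)), and the blue piece is the decoy. Next I move above the rib and turn the gripper.

```bash
python3 -m crank '[[-0.5,-0.9,-0.2,0,0,-1.4,1],[-1,-1.8,-0.5,0,0,-2.8,1],[-1.5,-2.7,-0.8,0,0,-4.2,1],[-2,-3.6,-1.1,0,0,-5.6,1],[-2.5,-4.5,-1.4,0,0,-7,1],[-3,-5.4,-1.7,0,0,-8.4,1],[-3.6,-6.3,-2,0,0,-9.8,1],[-4.2,-7.2,-2.2,0,0,-11.2,1],[-4.8,-8.1,-2.4,0,0,-12.6,1],[-5.4,-8.8,-2.6,0,0,-14,1],[-5.4,-9.3,-2.8,0,0,-15.4,1],[-5.4,-9.3,-2.8,0,0,-16.8,1]]' && python3 -m crank '[[0,0,0,0,0,-1,1],[0,0,0,0,0,-1,1],[0,0,0,0,0,-1,1],[0,0,0,0,0,-1,1]]'
python3 - <<'E'
from h import *
np.set_printoptions(precision=1,suppress=True)
n="wrist"
cv2.imwrite("pics/w1.png",arm.get_image(n))
for l in ["rib_top","tuck_a","trim","block"]:
    for d in arm.tip_of(n,l)[:3]: w=world(n,d["centre"]);print(n,l,round(d["p"],2),w,proj(n,w))
for l in ["trim"]:
    for d in arm.cut_out(n,l)[:3]:
        m=d["mask"].astype(np.uint8);c=max(cv2.findContours(m,0,2)[0],key=cv2.contourArea);print(round(d["p"],2),m.sum(),cv2.approxPolyDP(c,4,True)[:,0].tolist())
n="scene";arm.get_image(n)
for l in ["lap","eaves","deck","rib_top","tuck_a"]:
    for d in arm.tip_of(n,l)[:2]: w=world(n,d["centre"]);print(n,l,round(d["p"],2),w)
E
```

```text
clock: 2.2
ee_pos: [485.5, -283.0, 320.2]
eef_rot: [3.14, 0.002, 0.092]
contact_force: [-0.4, 0.0, 0.9]
finger_gap: 85.6
gripper_force: 0.0
clock: 2.53
ee_pos: [488.2, -278.7, 320.8]
eef_rot: [3.142, -0.0, 0.02]
contact_force: [-0.1, -0.3, 0.4]
finger_gap: 85.4
gripper_force: 0.0
wrist rib_top 0.81 [ 491.8 -284.1   58.8] [288.5 209.1]
wrist rib_top 0.69 [ 487.2 -281.9   28.5] [285.1 202.5]
wrist tuck_a 0.97 [ 377.7 -203.3   31.7] [202.6 308.2]
wrist tuck_a 0.61 [ 333.4 -306.9   -0.1] [304.  324.8]
wrist tuck_a 0.6 [ 599.5 -206.1   28.7] [188.5  60.4]
wrist trim 0.83 [ 489.4 -279.1   27.1] [281.8 199.6]
0.9 2714 [[268, 371], [283, 376], [334, 370], [338, 379], [362, 384], [361, 357], [355, 353], [345, 359], [303, 327]]
0.61 24114 [[186, 61], [205, 306], [274, 308], [276, 323], [288, 324], [295, 60]]
scene lap 0.65 [569.6 151.1  49.5]
scene eaves 0.69 [568.8 105.9  50.3]
scene eaves 0.33 [ 380.7 -209.8   32.6]
scene deck 0.64 [573.4 103.5  -0.5]
scene deck 0.17 [570.3 105.1  48.8]
scene rib_top 0.84 [ 490.3 -285.5   53.7]
scene tuck_a 0.89 [ 380.6 -206.6   30.5]
scene tuck_a 0.73 [ 143.6 -195.4   -1. ]
```

View pics/w1.png

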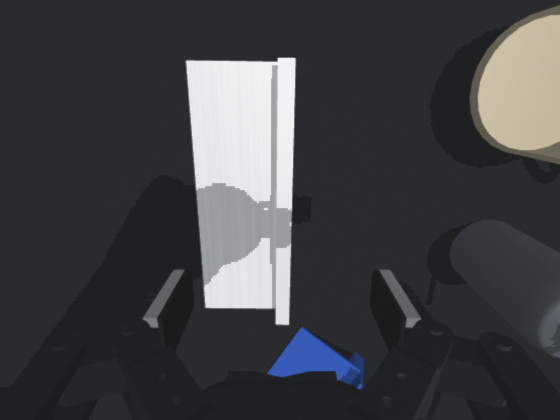

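The wrist view shows the silver trim below: tuck edge from (186,61) to (205,307), rib top from (286,59) to (282,324). The blue decoy is at (315,350). Now to compute the lines.

```bash
python3 - <<'E'
from h import *
np.set_printoptions(precision=1,suppress=True)
n="wrist"
for uv,z in [((277,59),56),((295,59),56),((276,324),56),((288,324),56),((186,61),33),((205,307),33)]: print(uv,onplane(n,uv,z))
E
```

```text
(277, 59) [ 598.4 -274.1   56. ]
(295, 59) [ 598.6 -286.3   56. ]
(276, 324) [ 380.  -275.8   56. ]
(288, 324) [ 380.1 -286.7   56. ]
(186, 61) [ 598.5 -205.8   33. ]
(205, 307) [ 380.  -206.2   33. ]
```

```bash
python3 -m crank '[[0.02,-0.06,-0.6,0,0,-0.16,1],[0.02,-0.06,-1.4,0,0,-0.16,1],[0.02,-0.06,-2.2,0,0,-0.16,1],[0.02,-0.06,-3,0,0,-0.16,1],[0.02,-0.06,-3.5,0,0,-0.16,1],[0.02,-0.06,-3.7,0,0,-0.16,1],[0.02,-0.06,-3.7,0,0,-0.16,0.6],[0.02,-0.06,-3.7,0,0,-0.16,0.3],[0.02,-0.06,-3.7,0,0,-0.16,0.2],[0.02,-0.06,-3.7,0,0,-0.16,0]]' 60 && python3 -m crank '[[0,0,0,0,0,0,0],[0,0,0,0,0,0,0],[0,0,0,0,0,0,0],[0,0,0,0,0,0,0],[0,0,0,0,0,0,0],[0,0,0,0,0,0,0]]' 100
```

```text
clock: 3.97
ee_pos: [489.2, -281.2, 211.1]
eef_rot: [3.14, -0.002, 0.004]
contact_force: [0.3, 0.7, 0.9]
finger_gap: 38.8
gripper_force: 0.0
clock: 4.47
ee_pos: [488.9, -280.9, 210.9]
eef_rot: [3.142, -0.001, 0.004]
contact_force: [-0.5, 0.2, 5.7]
finger_gap: 9.6
gripper_force: 98.2
```

```bash
python3 -m crank '[[0,0,0.1,0,0,0,0],[0,0,0.3,0,0,0,0],[0,0,0.7,0,0,0,0],[0,0,1.3,0,0,0,0],[0,0,2,0,0,0,0],[0,0,2.5,0,0,0,0],[0,0,2.8,0,0,0,0],[0,0,3,0,0,0,0],[0,0,3,0,0,0,0],[0,0,3,0,0,0,0]]' 100
python3 - <<'E'
from h import *
np.set_printoptions(precision=1,suppress=True)
cv2.imwrite("pics/w2.png",arm.get_image("wrist"));cv2.imwrite("pics/s2.png",arm.get_image("side"))
for n in ["wrist","side"]:
  for l in ["rib_top","tuck_a","trim"]:
    for d in arm.tip_of(n,l)[:3]: w=world(n,d["centre"]);print(n,l,round(d["p"],2),w,proj(n,w))
a=cv2.imread("pics/w2.png");b=cv2.imread("pics/s2.png")[80:230,270:450]
cv2.imwrite("pics/c2.png",np.hstack([cv2.resize(a,(400,300)),cv2.resize(b,(400,300))]))
E
```

```text
clock: 5.3
ee_pos: [488.4, -280.6, 299.5]
eef_rot: [-3.141, 0.0, 0.004]
contact_force: [0.0, 0.9, -1.7]
finger_gap: 9.9
gripper_force: 97.8
wrist rib_top 0.94 [ 489.2 -282.4  146.5] [286.3 294. ]
wrist tuck_a 0.96 [ 596.7 -204.9  117.8] [105.3  38.5]
wrist tuck_a 0.79 [ 375.3 -203.2  119.3] [163.1 417.9]
wrist tuck_a 0.65 [ 330.3 -305.1   -2.5] [304.2 338.9]
wrist trim 0.69 [ 489.8 -280.9  114.9] [282.3 259. ]
side rib_top 0.94 [ 198.9 -314.2    3.6] [423.5 212. ]
side rib_top 0.6 [ 485.2 -280.2  145.3] [339.4 139.3]
side tuck_a 0.82 [ 335.4 -306.6    1.7] [380.6 193.8]
side tuck_a 0.62 [ 598.9 -201.2  119.1] [292.2 144.2]
side tuck_a 0.61 [ 378.9 -206.1  117.4] [354.7 173. ]
side trim 0.97 [ 202.5 -310.4   26.1] [423.5 206.3]
side trim 0.6 [ 487.6 -273.6  118. ] [336.6 147.8]
```

View pics/c2.png

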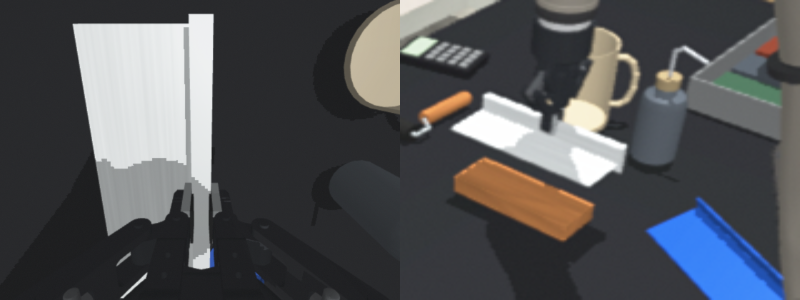

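The trim is held level and at the expected height (underside at about 118). I carry it to in front of the eaves and measure the deck close up.

```bash
python3 -m crank '[[0.2,0.7,0,0,0,0.1,0],[0.5,1.6,0,0,0,0.2,0],[0.8,2.6,0,0,0,0.3,0],[1.1,3.6,0,0,0,0.4,0],[1.4,4.6,0,0,0,0.4,0],[1.7,5.6,0,0,0,0.4,0],[2,6.6,0,0,0,0.4,0],[2.3,7.5,0,0,0,0.4,0],[2.5,8.2,0,0,0,0.4,0],[2.7,8.8,0,0,0,0.4,0],[2.7,9,0,0,0,0.4,0],[2.7,9,0,0,0,0.4,0]]'
python3 -m crank '[[0,0,0,0,0,0,0],[0,0,0,0,0,0,0]]'
python3 - <<'E'
from h import *
np.set_printoptions(precision=1,suppress=True)
cv2.imwrite("pics/w3.png",arm.get_image("wrist"))
n="wrist"
for l in ["rib_top","tuck_a","lap","eaves","deck"]:
    for d in arm.tip_of(n,l)[:2]: w=world(n,d["centre"]);print(n,l,round(d["p"],2),w,proj(n,w))
E
```

```text
clock: 6.7
ee_pos: [569.7, -8.8, 299.4]
eef_rot: [-3.141, 0.001, 0.042]
contact_force: [-0.2, -0.5, -1.3]
finger_gap: 9.6
gripper_force: 97.9
clock: 6.87
ee_pos: [569.1, -12.9, 299.7]
eef_rot: [3.14, 0.001, 0.036]
contact_force: [-0.6, -0.2, -1.4]
finger_gap: 9.4
gripper_force: 97.9
wrist rib_top 0.78 [572.5 -14.6 147.5] [285.6 290.1]
wrist tuck_a 0.93 [457.4  59.8 120.1] [164.4 414.4]
wrist lap 0.9 [563.7 152.8  49.2] [ 61.6 218.2]
wrist eaves 0.85 [569.4 107.9  46.4] [123.1 211.8]
wrist deck 0.21 [574.8 107.8  46.5] [122.5 205.1]
```

View pics/w3.png

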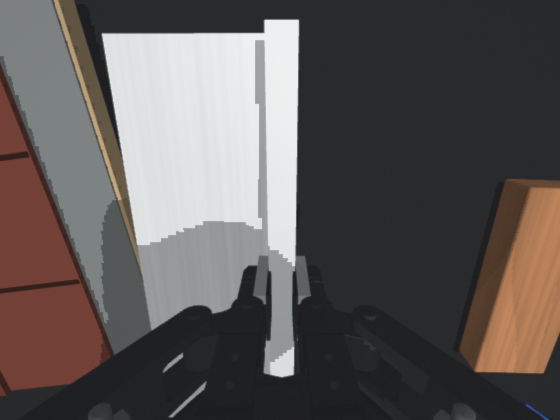

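The wrist view shows the red shingle's lower edge running from (0,57) to (112,357), the felt/plywood edge from (57,2) to (137,265), and the tuck edge from (104,34) to (150,330). I'll fit the lines by colour.

```bash
python3 - <<'E'
from h import *
np.set_printoptions(precision=2,suppress=True)
im=cv2.imread("pics/w3.png").astype(int);b,g,r=im[...,0],im[...,1],im[...,2]
red=(r>g*1.7)&(r>50); wood=(r>b*1.3)&(r<g*1.6)&(r>70)
def fit(pts,z,nm):
    P=np.array([onplane("wrist",p,z) for p in pts])[:,:2]
    for _ in range(3):
        c=np.polyfit(P[:,0],P[:,1],1);e=P[:,1]-np.polyval(c,P[:,0]);P=P[abs(e)<max(1,1.5*e.std())]
    print(nm,"slope deg",np.degrees(np.arctan(c[0])),"y at 569:",np.polyval(c,569),len(P),P[0],P[-1],e.std())
fit([(np.where(red[v,:140])[0].max()+.5,v) for v in range(70,345)if red[v,:140].any()],57,"shingle")
fit([(np.where(wood[v,:150])[0].min()-.5,v) for v in range(5,250) if wood[v,:150].any()],45,"ply top front")
wh=(im.min(2)>150)
fit([(np.where(wh[v])[0].min()-.5,v) for v in range(40,235) if wh[v].any()],119+1.5,"tuck")
E
```

```text
shingle slope deg 9.806347610313535 y at 569: 152.2997020217915 211 [660.21 167.83] [453.92 132.62] 0.3726572166152576
ply top front slope deg 9.83698016518763 y at 569: 110.50773137699667 245 [703.99 133.78] [537.72 104.67] 0.20979698928470314
tuck slope deg 2.071048847526685 y at 569: 64.22351041899546 195 [674.84  68.07] [585.53  64.98] 0.1455732857650299
```

The deck is turned 9.8° and the trim 2.1°, so I turn +7.75° (1.55 units) and place the tuck edge about 10 mm short of the lap, a few mm above the felt.

```bash
python3 -m crank '[[0,0.2,0,0,0,0.5,0],[0.1,0.6,0,0,0,1,0],[0.2,1.2,-0.2,0,0,1.55,0],[0.24,1.8,-0.5,0,0,1.55,0],[0.24,2.4,-0.9,0,0,1.55,0],[0.24,2.68,-1.3,0,0,1.55,0],[0.24,2.68,-1.7,0,0,1.55,0],[0.24,2.68,-2,0,0,1.55,0],[0.24,2.68,-2.15,0,0,1.55,0],[0.24,2.68,-2.15,0,0,1.55,0],[0.24,2.68,-2.15,0,0,1.55,0]]'
python3 - <<'E'
from h import *
cv2.imwrite("pics/w4.png",arm.get_image("wrist"))
E
```

```text
clock: 8.08
ee_pos: [577.0, 68.3, 235.2]
eef_rot: [3.141, 0.0, 0.172]
contact_force: [-0.2, -0.6, -1.0]
finger_gap: 10.1
gripper_force: 98.0
```

View pics/w4.png

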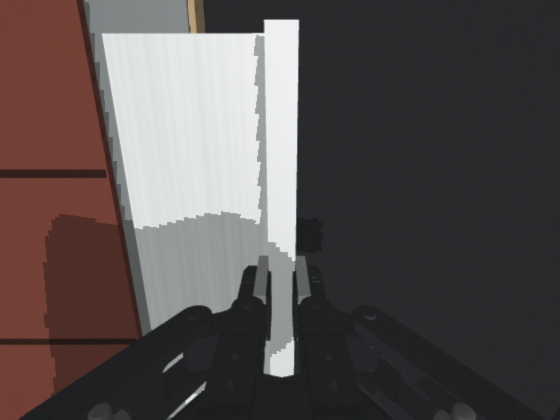

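The tuck edge ((104,34) to (150,330)) lies just short of the shingle edge ((83,0) to (141,335)), with a strip of felt between them. I measure the lines, then creep down.

```bash
python3 - <<'E'
from h import *
np.set_printoptions(precision=2,suppress=True)
im=cv2.imread("pics/w4.png").astype(int);b,g,r=im[...,0],im[...,1],im[...,2]
red=(r>g*1.7)&(r>35); wh=(im.min(2)>150)
def fit(pts,z,nm):
    P=np.array([onplane("wrist",p,z) for p in pts])[:,:2]
    for _ in range(4):
        c=np.polyfit(P[:,0],P[:,1],1);e=P[:,1]-np.polyval(c,P[:,0]);P=P[abs(e)<max(.6,1.5*e.std())]
    print(nm,np.degrees(np.arctan(c[0])),"y at 577:",np.polyval(c,577),len(P),e.std())
rp=[(np.where(red[v,:160])[0].max()+.5,v) for v in range(5,330) if red[v,:160].any()]
fit(rp,57,"shingle57");fit(rp,52,"shingle52")
fit([(np.where(wh[v])[0].min()-.5,v) for v in range(40,220)],54.3+1.5,"tuck")
wood=(r>b*1.3)&(r<g*1.6)&(r>70)
fit([(np.where(wood[v,150:230])[0].min()+149.5,v) for v in range(2,30)],46,"felt edge")
E
python3 -m crank '[[0,0,-0.06,0,0,0,0],[0,0,-0.12,0,0,0,0],[0,0,-0.16,0,0,0,0],[0,0,-0.18,0,0,0,0],[0,0,-0.2,0,0,0,0],[0,0,-0.2,0,0,0,0]]'
```

```text
shingle57 9.25687935032939 y at 577: 152.99658759422493 182 0.42769086094051467
shingle52 9.256879350329392 y at 577: 155.83245252514237 182 0.44220035750431047
tuck 9.815855073219597 y at 577: 145.74425275711667 180 0.1367174615137517
felt edge 10.390845037357332 y at 577: 109.16329451534372 28 0.1364546909905262
clock: 8.63
ee_pos: [576.8, 69.7, 229.2]
eef_rot: [3.142, 0.0, 0.174]
contact_force: [0.4, -0.3, -1.5]
finger_gap: 9.5
gripper_force: 97.9
```

```bash
python3 -m crank '[[0,0,-0.02,0,0,0,0],[0,0,-0.03,0,0,0,0],[0,0,-0.03,0,0,0,0]]'; python3 -m crank '[[0,0,-0.02,0,0,0,0],[0,0,-0.03,0,0,0,0],[0,0,-0.03,0,0,0,0]]';python3 -m crank '[[0,0,-0.02,0,0,0,0],[0,0,-0.03,0,0,0,0],[0,0,-0.03,0,0,0,0]]'
```

```text
clock: 8.88
ee_pos: [576.8, 69.7, 228.3]
eef_rot: [3.141, 0.0, 0.174]
contact_force: [0.7, 0.7, -1.5]
finger_gap: 9.6
gripper_force: 97.9
clock: 9.13
ee_pos: [576.9, 69.6, 227.7]
eef_rot: [3.142, -0.0, 0.174]
contact_force: [-0.8, -0.9, 1.0]
finger_gap: 9.9
gripper_force: 98.3
clock: 9.38
ee_pos: [576.9, 69.5, 227.4]
eef_rot: [-3.141, -0.0, 0.173]
contact_force: [-1.7, -0.2, 6.7]
finger_gap: 9.9
gripper_force: 99.1
```

Felt contact is at TCP z about 227.7. I raise slightly and slide in along (-0.17, 0.985).

```bash
python3 -m crank '[[0,0,0.06,0,0,0,0],[0,0,0.06,0,0,0,0],[-0.015,0.09,0.06,0,0,0,0],[-0.03,0.18,0.06,0,0,0,0],[-0.05,0.27,0.06,0,0,0,0],[-0.06,0.36,0.06,0,0,0,0],[-0.075,0.45,0.06,0,0,0,0],[-0.085,0.5,0.06,0,0,0,0],[-0.085,0.5,0.06,0,0,0,0]]'
python3 - <<'E'
from h import *
np.set_printoptions(precision=2,suppress=True)
im=arm.get_image("wrist");cv2.imwrite("pics/w5.png",im);s=arm.get_image("side");cv2.imwrite("pics/s5.png",s)
cv2.imwrite("pics/c5.png",np.hstack([cv2.resize(im,(400,300)),cv2.resize(s[150:300,110:310],(400,300))]))
E
```

```text
clock: 10.13
ee_pos: [574.2, 85.3, 228.3]
eef_rot: [-3.141, 0.0, 0.175]
contact_force: [0.2, -0.4, -0.8]
finger_gap: 9.5
gripper_force: 97.9
```

View pics/c5.png

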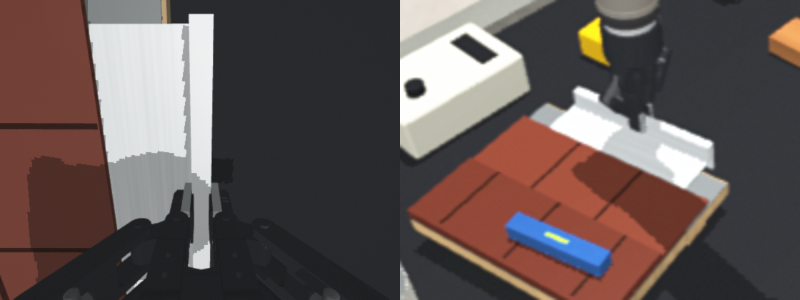

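The shingle (left) now overlaps the tuck edge and lies flat, the trim is well inside the width, and there is no force. I push on.

```bash
python3 -m crank '[[-0.015,0.09,0,0,0,0,0],[-0.03,0.18,0,0,0,0,0],[-0.05,0.27,0,0,0,0,0],[-0.06,0.36,0,0,0,0,0],[-0.075,0.45,0,0,0,0,0],[-0.092,0.54,0,0,0,0,0],[-0.1,0.58,0,0,0,0,0],[-0.1,0.58,0,0,0,0,0]]' && python3 -m crank '[[-0.005,0.03,0,0,0,0,0],[-0.01,0.06,0,0,0,0,0],[-0.01,0.06,0,0,0,0,0]]' && python3 -m crank '[[-0.005,0.03,0,0,0,0,0],[-0.01,0.06,0,0,0,0,0],[-0.01,0.06,0,0,0,0,0]]'; python3 -c "
from cell import arm;print(arm.observe()['ft_torque'])"
```

```text
clock: 10.9
ee_pos: [571.2, 102.6, 228.3]
eef_rot: [-3.141, -0.0, 0.175]
contact_force: [-0.1, 0.1, -1.5]
finger_gap: 9.8
gripper_force: 97.9
clock: 11.15
ee_pos: [570.9, 103.9, 228.3]
eef_rot: [3.142, 0.0, 0.174]
contact_force: [-0.8, -0.3, -1.3]
finger_gap: 10.0
gripper_force: 97.9
clock: 11.4
ee_pos: [570.6, 105.8, 228.3]
eef_rot: [-3.142, 0.0, 0.174]
contact_force: [-0.5, -0.0, -1.2]
finger_gap: 9.6
gripper_force: 97.9
[0.02708198 0.03545763 0.05084354]
```

```bash
for i in 1 2 ; do python3 -m crank '[[-0.005,0.03,0,0,0,0,0],[-0.008,0.05,0,0,0,0,0],[-0.008,0.05,0,0,0,0,0]]'; python3 -c "
from cell import arm;print(arm.observe()['ft_torque'])"; done
```

```text
clock: 11.65
ee_pos: [570.4, 107.3, 228.3]
eef_rot: [-3.142, 0.0, 0.174]
contact_force: [0.1, -0.2, -2.2]
finger_gap: 9.9
gripper_force: 97.9
[-0.04951518  0.01022605  0.0486441 ]
clock: 11.9
ee_pos: [570.1, 108.7, 228.3]
eef_rot: [3.141, 0.0, 0.174]
contact_force: [-0.0, -0.8, -1.4]
finger_gap: 9.4
gripper_force: 97.9
[-0.05958036 -0.02831932  0.01208948]
```

```bash
python3 -m crank '[[-0.005,0.03,0,0,0,0,0],[-0.008,0.05,0,0,0,0,0],[-0.008,0.05,0,0,0,0,0]]'; python3 -m crank '[[-0.005,0.03,0,0,0,0,0],[-0.008,0.05,0,0,0,0,0],[-0.008,0.05,0,0,0,0,0]]'; python3 -c "
from cell import arm;print(arm.observe()['ft_torque'])"
```

```text
clock: 12.15
ee_pos: [570.1, 109.4, 228.3]
eef_rot: [3.14, -0.0, 0.173]
contact_force: [0.0, -2.2, -1.4]
finger_gap: 9.6
gripper_force: 98.0
clock: 12.4
ee_pos: [570.0, 109.7, 228.3]
eef_rot: [3.139, -0.0, 0.172]
contact_force: [1.4, -4.9, -2.3]
finger_gap: 9.5
gripper_force: 98.0
[-1.28300949 -0.21886404 -0.11943075]
```

Contact at y about 109.5, with the +x end touching slightly first. I add push and a small yaw trim.

```bash
python3 -m crank '[[-0.005,0.03,0,0,0,-0.03,0],[-0.008,0.05,0,0,0,-0.06,0],[-0.008,0.05,0,0,0,-0.06,0],[-0.008,0.05,0,0,0,-0.06,0]]'; python3 -c "
from cell import arm;print(arm.observe()['ft_torque'])"; python3 -m crank '[[0,0,0,0,0,-0.04,0],[0,0,0,0,0,-0.08,0],[0,0,0,0,0,-0.08,0]]'; python3 -c "
from cell import arm;print(arm.observe()['ft_torque'])"
```

```text
clock: 12.73
ee_pos: [569.9, 110.1, 228.4]
eef_rot: [3.137, -0.0, 0.167]
contact_force: [1.5, -7.4, -1.7]
finger_gap: 9.5
gripper_force: 98.0
[-1.7427724  -0.30927341  0.09708837]
clock: 12.98
ee_pos: [569.9, 110.2, 228.3]
eef_rot: [3.137, -0.0, 0.162]
contact_force: [2.3, -8.3, -2.0]
finger_gap: 9.8
gripper_force: 98.1
[-1.74797456 -0.32766783  0.35712469]
```

The leg is flush: the moment reverses smoothly with yaw while the push holds. I restore the balanced yaw and press down.

```bash
python3 -m crank '[[0,0,-0.02,0.02,0,0.06,0],[0,0,-0.05,0.04,0,0.06,0],[0,0,-0.08,0.05,0,0.06,0],[0,0,-0.1,0.05,0,0.06,0],[0,0,-0.12,0.05,0,0.06,0],[0,0,-0.12,0.05,0,0.06,0],[0,0,-0.12,0.05,0,0.06,0]]'; python3 - <<'E'
from h import *
np.set_printoptions(precision=2,suppress=True)
print(arm.observe()['ft_torque'])
im=arm.get_image("wrist");cv2.imwrite("pics/w6.png",im);s=arm.get_image("side");cv2.imwrite("pics/s6.png",s)
for n in ["wrist","side"]:
  for l in ["rib_top","tuck_a","trim"]:
    for d in arm.tip_of(n,l)[:2]: w=world(n,d["centre"]);print(n,l,round(d["p"],2),w)
cv2.imwrite("pics/c6.png",np.hstack([cv2.resize(im,(400,300)),cv2.resize(s[150:300,110:310],(400,300))]))
E
```

```text
clock: 13.57
ee_pos: [570.1, 109.3, 227.8]
eef_rot: [3.141, -0.0, 0.165]
contact_force: [-6.6, -10.3, 19.5]
finger_gap: 9.9
gripper_force: 101.1
[-2.21  1.19  0.26]
wrist rib_top 0.8 [575.82 109.48  75.23]
wrist trim 0.93 [572.22 106.93  42.54]
side rib_top 0.75 [ 197.64 -315.2     0.51]
side rib_top 0.64 [569.08 107.67  71.24]
side tuck_a 0.96 [ 142.94 -195.14   -2.34]
side tuck_a 0.68 [448.91 161.99  45.87]
side trim 0.94 [569.75 115.57  47.16]
side trim 0.76 [ 203.16 -306.91   27.76]
```

View pics/c6.png

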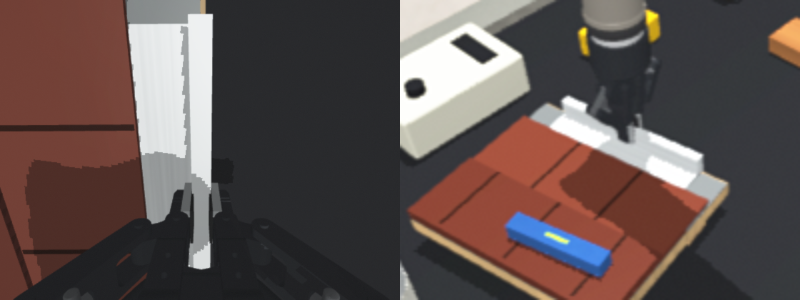

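The trim sits under the flat shingle with 36 mm of bare flange showing, pressed down at about 20 N. As a final check I measure rib-to-shingle parallelism.

```bash
python3 - <<'E'
from h import *
im=cv2.imread("pics/w6.png").astype(int);b,g,r=im[...,0],im[...,1],im[...,2]
red=(r>g*1.7)&(r>35); wh=im.min(2)>150
def fit(pts,z,nm):
    P=np.array([onplane("wrist",p,z) for p in pts])[:,:2]
    for _ in range(4):
        c=np.polyfit(P[:,0],P[:,1],1);e=P[:,1]-np.polyval(c,P[:,0]);P=P[abs(e)<max(.6,1.5*e.std())]
    print(nm,np.degrees(np.arctan(c[0])),"y at 570:",np.polyval(c,570),len(P),e.std())
rp=[(np.where(red[v,:220])[0].max()+.5,v) for v in range(5,310) if red[v,:220].any()]
fit(rp,52,"shingle bottom edge");fit(rp,57,"shingle57")
fit([(np.where(wh[v])[0].max()+.5,v) for v in range(30,200)],73,"rib outer")
wood=(r>b*1.3)&(r<g*1.6)&(r>70)
W=[(np.where(wood[v,250:320])[0],v) for v in range(1,18)]
fit([(w.min()+249.5,v) for w,v in W if len(w)],46,"felt edge")
fit([(w.max()+250.5,v) for w,v in W if len(w)],45,"ply front")
s=arm.observe();print(s["eef_rot"],s["contact_force"],s["ft_torque"],s["ee_pos"])
E
```

```text
shingle bottom edge 9.583587911273602 y at 570: 153.14661367924387 272 0.24637499702136414
shingle57 9.585991421470764 y at 570: 151.6248799061931 273 0.2400749315737297
rib outer 9.679189776669057 y at 570: 103.22266648820418 170 0.11765154309294036
felt edge 9.37243309919995 y at 570: 109.8280079654009 17 1.7212906368826e-14
ply front 9.7905966450216 y at 570: 105.94842508425448 17 9.676619790142696e-15
[ 3.14141898e+00 -2.76425747e-04  1.65295592e-01] [-5.79788166 -9.546894   19.2456949 ] [-2.20972418  1.25045494  0.17755815] [570.09149337 109.28652057 227.80310276]
```

The rib and shingle edges are parallel to within 0.1°, and the rib-to-lap distance is 48 mm, as it should be at home. I hold for a moment and hand in.

```bash
python3 -m crank '[[0,0,-0.01,0,0,0,0],[0,0,-0.01,0,0,0,0],[0,0,-0.01,0,0,0,0],[0,0,-0.01,0,0,0,0],[0,0,-0.01,0,0,0,0],[0,0,-0.01,0,0,0,0],[0,0,-0.01,0,0,0,0],[0,0,-0.01,0,0,0,0],[0,0,-0.01,0,0,0,0],[0,0,-0.01,0,0,0,0]]' && python3 -c "
from cell import arm;print(arm.job_done())"
```

```text
clock: 14.8
ee_pos: [570.1, 109.3, 227.8]
eef_rot: [3.142, -0.0, 0.165]
contact_force: [-6.6, -9.4, 21.0]
finger_gap: 9.7
gripper_force: 101.3
the job is handed in; nothing more can be done
None
```

The job is handed in: the trim is tucked under the flat-lying shingle, its drip leg measures flush and parallel (within 0.1°) to the board edge, inside the deck width, and the gripper still holds it pressed down at about 21 N (14.8 s used).

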